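Draw the filler strainer of a hydraulic power pack

ROBOT

A 6-joint arm with a two-finger parallel gripper is mounted at the origin on the work surface. World frame = base frame: x ahead of the robot, y to its left, z up, the work surface at z = 0. Lengths are in m, angles in degrees, forces in N, time in s.
With the tool pointing down it reaches from about 0.35 to 0.875 m from the base axis. Payload 4.2 kg.
Tool frame: the origin (TCP) lies between the finger pads; the fingertips stand 11 mm ahead of it and the grasp point (between the pads) lies 8 mm behind it; z points along the fingers, y is the direction in which the jaws open and shut (so a half turn about z gives the same grasp; the last joint's range is limited). The gripper opens to 87 mm and grips with 3 to 60 N. Pads are 19 mm wide; open, the fingers measure 117 mm over their backs; the gripper's body (75 mm by 190 mm) begins 51 mm behind the grasp point.
Start: joints at [-61.215, 22.042, 0.453, 0, -68.411, -14.817], TCP at [0.151, -0.606, 0.202] pointing down, gripper open.
Joint ranges: [-179.83, 179.83], [-69.29, 118.12], [-61.27, 80.66], [-181.25, 117.63], [-171.15, -9.14], [-177.46, 177.46]. Speed limits (degrees/s): [159.86, 159.86, 180, 180, 180, 180].

INTERFACE

Orientations are given as a 3x3 rotation matrix whose columns are the frame's x, y, z axes.
In Python, from station import sense, capture, get_calibration, finish_job, search_frame, cut_out gives the robot as it stands.
- The arm moves only by the tool arm_command, never from a script. Its argument "rows" is a list of rows, each an object with "fingers": the opening in per cent of the stroke, from 0 (shut) to 100 (fully open); "travel": the shift along the tool's x, y, z in cm, a list of three; "roll": the turn about the tool's z in degrees. A call has 1 to 10 rows; each row is the pose to reach, as a shift and turn from the pose commanded when the call began, along the tool's axes at that moment; what a row does not reach only later rows make up. A row lasts 1/10 s, in which the tool goes at most 50 mm and 8.59 degrees, less where a joint would pass 70% of its speed; a pose out of reach is approached as far as the arm can. A call with a gripper value outside its range is refused whole. The fingers move at their own pace and stop on an object; the grip force is fixed at half the most. Time passes only in rows, so rows that repeat a pose let the fingers close. It gives the time, the measured TCP pose, the force and the opening at its end, in the units of the state.
- sense(): the state, without advancing time (a new reading comes with each control period).
- capture(name): name is "scene" or "top" or "wrist"; returns (picture, depth): 480x640x3 uint8, red, green, blue; 480x640 float32, m along the optical axis (not along the pixel's ray), 0 where there is no reading.
- get_calibration(name): a dict with "fov_y" (degrees; the focal length in pixels is half the picture's height over the tangent of half this angle, whatever the lens; pixels are square), "cx", "cy" (the principal point, pixels), "distortion" ([k1, k2, p1, p2, k3] as OpenCV has them; the pictures are not rectified), "origin" and "attitude" of the camera in the world; the wrist camera has in their place "mount" (4x4, takes a point from camera to tool coordinates, whose origin is the TCP and whose axes are the flange's). Camera axes: x right, y down, z forward; pixel columns grow to the right and rows downward; lengths in m; the calibration is good to about 2 mm. A picture is of the moment at which its call begins: read the wrist's pose just before it. get_calibration takes no time and is no camera call.
- finish_job(): hands the job in, once; it reports no verdict.
Trained networks look in the newest picture that a camera, given by its name, has taken for a name from the list of things; names that differ only in an ending like _2 or _b are one class to them, and where a whole thing is asked for, a point or a joint stands for the part that bears it (a point fixed in the world has none). Each returns a list of dicts, best first, with "p" (0 to 1); they miss things now and then, are a little off and sometimes report something else, mostly with a low value. They report only what shows in the picture. A call takes as long as a camera call. They do not tell look-alikes from the thing itself.
- search_frame(camera, label): "position" ([x, y, z] in m, in world coordinates, good to about 4 mm: the middle of the surface that is visible of it).
- cut_out(camera, label): "mask" (480x640 bool, what is visible of it).
The state is a dict: "time_s": time; "joints": joint angles; "joint_velocities": joint speeds; "effort": joint torques, N m; "tcp_pos": TCP position; "ee_rot": TCP orientation; "wrist_force": force on the tool from outside, world axes, zero at the start; "moment": the same for the moment, N m; "gripper_width": opening from 0.0 (shut) to 1.0 (fully open).
Only numpy, scipy, OpenCV 4.12 (cv2) and the standard library are available. Lean on these libraries where they do the work, as an engineer would, in place of code of your own. Each camera call takes 0.05 s, during which the arm holds its last target. There are 200 camera calls.

TASK

The power pack's filler strainer is due for cleaning: take off its filler cap, which lets go only while it is pressed firmly down and turned anticlockwise, and stand the cap upright in the steel parts tray. Then draw the strainer basket out of the filler and put it in the tray too, setting both parts down rather than dropping them, and leave the other things on the bench alone.

Things in the scene. Friction and masses are not known exactly. Their poses are not given: they have to be found in the camera images.
- unit: Hydraulic power pack fixed to the bench: grey steel tank 160 (x) x 250 (y) x 150 mm high, then manifold with gauge (188 mm high) and blue motor in line along +y, ending 405 mm from the origin. Origin on the bench below the vertical axis of the filler; the tank reaches 80 mm from it to -y, 170 mm to +y, 80 mm either way in x. The motor is 162 mm high. The tank's top is flat.
- filler_rim (a point): Centre of the filler neck's rim, 180 mm above the bench, 30 mm above the tank's top. Steel neck 37 mm across, bore 31 mm, with a bayonet collar 47 mm across: three ledges and three gaps. Round flange at its foot, 68 mm across, 4 mm high. Unit's axes.
- cap: Filler cap: round, fluted, black plastic, 55 mm across, 46 mm high, a grey pointer rib on its flat top. Origin at the centre of its open underside, z up, x along the pointer. 0.11 kg. Starts locked on the filler, underside 166 mm above the bench, x along the unit's x. Off the filler it stands flat on its skirt's edge, the spring plate stays inside.
- cap_top (a point): Centre of the cap's top, 46 mm above its underside. When the cap is pressed, a spring pushes back: 8 N at rest, 13 N at 4 mm, 16 N at 6.5 mm, where it meets a hard stop. Less than 4 mm down the cap cannot turn or come off; 6 mm is safe. It stays home under a firm, steady press of about 16 N.
- cap_lugs (a point): Centre of the cap's three inner steel lugs, 4 mm above its underside; the lugs sit under the collar's ledges between stops. Pressed down, the cap turns anticlockwise seen from above; the lugs stand in the gaps after 0.75 to 1.0 rad (aim at 0.85; a stop ends the turn at about 1.05). There the cap lifts straight off: free 12 mm above its locked height.
- strainer: Strainer basket in the filler, hidden under the cap at first: steel mesh tube 28.6 mm across, 78 mm long, closed below; on top a rim disc 37 mm across, 2.5 mm thick, that rests on the filler's rim, and a knob. 94.5 mm high in all, 0.07 kg. Origin at the centre of its bottom (102 mm above the bench at the start), z up to the knob. About 1 mm play all round in the neck. Stands on its flat bottom.
- strainer_knob (a point): Middle of the strainer's round steel knob, 87.5 mm above its bottom: 12 mm across, 14 mm tall, standing on the middle of the rim disc (80.5 to 94.5 mm above the bottom).
- strainer_mid (a point): Point on the strainer's axis 40 mm above its bottom.
- tray: Rectangular steel parts tray with a magnetic foot, fast to the steel bench: 270 (x) x 170 (y) x 30 mm high outside, walls and floor 3 mm thick. Origin at the centre of its underside, x along its long side. Empty at the start.
- wrench: Steel combination spanner 190 mm long lying flat on the bench, beyond the work; origin under its middle. Bystander.
- cup: White plastic cup, 66 mm across, 60 mm high, standing on the bench; origin at the centre of its underside. Bystander.
- bearing: Steel ball bearing 52 mm across, 15 mm thick, lying flat on the bench; origin at the centre of its underside. Bystander.
- oil: Grey plastic oil bottle, 68 mm across, 190 mm high, standing on the bench to the robot's right of the tray; origin at the centre of its underside. Bystander.
Things that resemble listed ones, but are neither listed nor needed, are in the scene too. Of the things that look like the cap, the largest one is meant.

How it is judged (in metres and radians):
On the way, in this order (a step that is already met when the one before it is completed fails the run):
1. the cap is off the filler: its underside more than 12 mm above its locked height (z of cap in the frame of unit above 0.178 m), for 0.1 s.
2. the cap stands upright in the tray, let go and still, before the strainer is drawn (x of cap in the frame of tray between -0.115 and 0.115 m and y of cap in the frame of tray between -0.065 and 0.065 m and z of cap in the frame of tray below 0.008 m and angle between cap's own z axis and vertical below 0.15 rad and contact force between cap and the fingers below 0.2 N and linear speed of cap below 0.05 m/s and distance between strainer and unit below 0.125 m), for 0.2 s.
3. the strainer is drawn out of the filler: its bottom above the rim (z of strainer in the frame of unit above 0.18 m), for 0.1 s.
At the end, for the whole second after the job is handed in: The cap stands upright (within 0.15 rad) on the tray's floor, its centre at least 17 mm inside the tray's walls, and the strainer rests in the tray, standing or lying, the middle of its tube inside the tray's walls and less than 50 mm above the tray's underside; both are at rest and let go (x of cap in the frame of tray between -0.115 and 0.115 m and y of cap in the frame of tray between -0.065 and 0.065 m and z of cap in the frame of tray below 0.008 m and angle between cap's own z axis and vertical below 0.15 rad and linear speed of each of cap, strainer below 0.03 m/s and x of strainer_mid in the frame of tray between -0.13 and 0.13 m and y of strainer_mid in the frame of tray between -0.08 and 0.08 m and z of strainer_mid in the frame of tray below 0.05 m); the robot touches nothing.
It fails at once if the cap or the strainer drops into the tray (faster than 0.9 m/s within 60 mm of its floor, as after a fall of 40 mm or more) ((horizontal distance between cap and tray below 0.14 m and height (world z) of cap below 0.06 m and linear speed of cap above 0.9 m/s) or (horizontal distance between strainer and tray below 0.14 m and height (world z) of strainer below 0.06 m and linear speed of strainer above 0.9 m/s)).
It fails at once if a bystander (spanner, cup, bearing, oil bottle) is moved more than 30 mm (distance of any of wrench, cup, bearing, oil from where it was at the start of the episode above 0.03 m).
It also fails if it takes over 61 s, if anything falls off the work surface, if the arm or the gripper's body presses on something with over 40 N, if the wrist force passes 120 N, or if a joint passes its speed limit or range.

## Working session

There is one attempt and no reset: what is moved stays moved. The work goes in short steps, Python scripts to look and compute and a tool call to move; the robot and the scene stay as the last step left them, time stands still between calls to the robot, and variables do not carry over. Pictures are saved under pics/ and viewed, about 8 in all and at most 12, crops included, and the job is handed in when it is done.

Besides the shell and the picture viewer there is one more tool, called after "Call:" as a command line: name --argument value ..., lists and objects as JSON in quotes. arm_command: Moves the arm, as the interface text tells. Its arguments: {"type":"object","properties":{"rows":{"type":"array","items":{"type":"object","properties":{"fingers":{"type":"number"},"travel":{"type":"array","items":{"type":"number"}},"roll":{"type":"number"}}}}},"required":["rows"]}

```bash
mkdir -p pics; cat > h.py <<'E'
import numpy as np, cv2
from station import *
def K(c):
    f=240/np.tan(np.radians(c['fov_y'])/2); return np.array([[f,0,c['cx']],[0,f,c['cy']],[0,0,1.]])
def campose(name,s=None):
    c=get_calibration(name)
    if name=='wrist':
        M=np.array(c['mount']); R=np.array(s['ee_rot']); return R@M[:3,:3], R@M[:3,3]+np.array(s['tcp_pos'])
    return np.array(c['attitude']).reshape(3,3),np.array(c['origin'])
def cloud(name,depth,s=None):
    c=get_calibration(name); R,t=campose(name,s)
    v,u=np.mgrid[0:480,0:640]; p=np.stack([u,v],-1).reshape(-1,1,2).astype(float)
    n=cv2.undistortPoints(p,K(c),np.array(c['distortion'],float)).reshape(480,640,2)
    P=np.dstack([n*depth[...,None],depth]); return P@R.T+t
def save(n,img): cv2.imwrite('pics/'+n+'.png',img[...,::-1])
E
python3 - <<'E'
from h import *
s=sense(); print(s)
for c in('scene','top','wrist'):
    img,d=capture(c); save(c+'0',img); np.savez(''+c+'0.npz',img=img,d=d)
    print(c,get_calibration(c))
    if c=='wrist': continue
    for l in ('unit','cap','tray','cup','bearing','oil','wrench'):
        print(c,l,[(round(r['p'],2),np.round(r['position'],3).tolist()) for r in search_frame(c,l)])
a=[cv2.imread(f'pics/{n}0.png') for n in('scene','top')]
cv2.imwrite('pics/m0.png',cv2.resize(np.vstack(a),(533,800))[:800]) 
E
```

```text
{'time_s': 0.0, 'joints': array([-6.12126513e+01,  2.20919000e+01,  3.79409289e-01, -2.79141620e-02,
       -6.84117776e+01, -1.48182829e+01]), 'joint_velocities': array([ 0.03844771, -0.02800365, -0.00028958,  0.04886378, -0.02767547,
       -0.0503986 ]), 'effort': array([-7.49036117e-04, -3.90665352e+01,  1.87402761e+01,  4.21992078e+00,
        1.08296119e-02, -2.24172213e-04]), 'tcp_pos': array([ 0.15074428, -0.60587638,  0.20054792]), 'ee_rot': array([[-9.70469536e-01, -2.41222843e-01, -6.47400249e-04],
       [-2.41223683e-01,  9.70467230e-01,  2.11896349e-03],
       [ 1.17138328e-04,  2.21255779e-03, -9.99997545e-01]]), 'wrist_force': array([ 0.33107613, -0.78882   ,  0.86122562]), 'moment': array([ 0.00729576,  0.03610464, -0.00808755]), 'gripper_width': 0.9996809928767472}
scene {'fov_y': 57.75097968769798, 'cx': 320.6481571211598, 'cy': 243.98414309644596, 'distortion': array([-0.03980344,  0.        ,  0.        ,  0.        ,  0.        ]), 'origin': array([ 1.09700505, -0.14615369,  0.78175241]), 'attitude': array([[-0.04522371,  0.74676653, -0.66354696],
       [ 0.99
[... 1015 characters left out ...]
48, 0.002])]
top cup [(0.97, [0.758, 0.011, 0.025])]
top bearing [(0.55, [0.749, 0.137, 0.009])]
top oil [(0.68, [0.505, -0.446, 0.132])]
top wrench [(0.72, [0.745, -0.18, 0.007])]
wrist {'fov_y': 66.46532318561952, 'cx': 316.3765694703255, 'cy': 238.54943742750652, 'distortion': array([0.01082433, 0.        , 0.        , 0.        , 0.        ]), 'mount': array([[ 2.86901418e-05, -9.62871007e-01, -2.69961890e-01,
         7.45223855e-02],
       [ 1.00000000e+00,  2.46030599e-05,  1.85232395e-05,
        -8.16726155e-04],
       [-1.11936017e-05, -2.69961891e-01,  9.62871008e-01,
        -1.82607634e-01],
       [ 0.00000000e+00,  0.00000000e+00,  0.00000000e+00,
         1.00000000e+00]])}
```

View pics/m0.png

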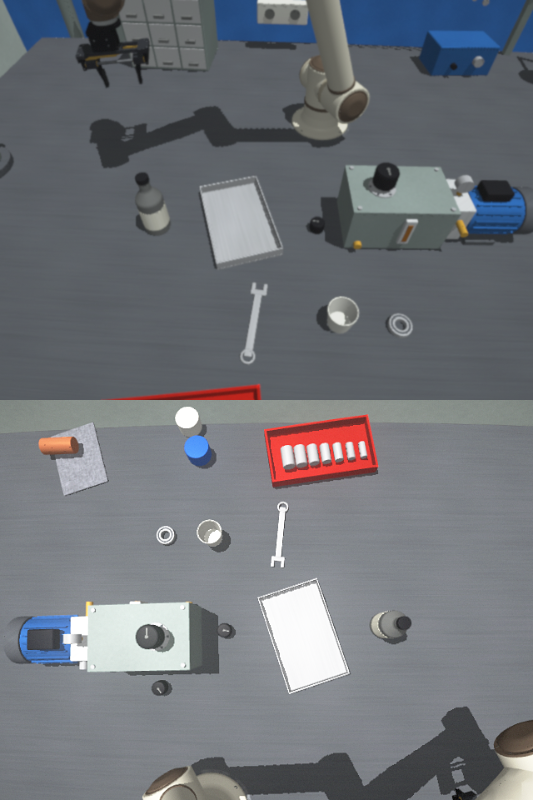

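```bash
python3 - <<'E'
from h import *
for c in('top','scene'):
    z=np.load(c+'0.npz'); P=cloud(c,z['d']); ok=z['d']>0
    def rect(n,m):
        q=P[m&ok][:,:2].astype(np.float32); 
        if len(q)<10: print(n,len(q));return
        r=cv2.minAreaRect(q); print(c,n,len(q),'rect',np.round(r[0],4),np.round(r[1],4),round(r[2],2),'zmed',np.round(np.median(P[m&ok][:,2]),4))
    X,Y,Z=P[...,0],P[...,1],P[...,2]
    near=np.hypot(X-.48,Y-.108)<.05
    rect('captop',near&(Z>.195))
    rect('tanktop',(Z>.14)&(Z<.157)&(abs(X-.47)<.2)&(Y>0)&(Y<.30))
    rect('tray rim',(Z>.02)&(Z<.04)&(abs(X-.48)<.2)&(abs(Y+.25)<.12))
    rect('oil',(Z>.18)&(abs(Y+.45)<.08)&(abs(X-.5)<.1))
E
```

```text
top captop 733 rect [0.4701 0.1098] [0.055  0.0532] 29.71 zmed 0.2134
top tanktop 8917 rect [0.4677 0.1563] [0.1605 0.253 ] 1.95 zmed 0.152
top tray rim 714 rect [ 0.4736 -0.2461] [0.2696 0.1707] 18.49 zmed 0.0308
top oil 228 rect [ 0.5002 -0.4633] [0.0306 0.0281] 89.33 zmed 0.1916
scene captop 564 rect [0.4728 0.1111] [0.0527 0.0544] 20.54 zmed 0.2106
scene tanktop 6467 rect [0.4682 0.1648] [0.1645 0.2679] 1.81 zmed 0.1496
scene tray rim 851 rect [ 0.4744 -0.2462] [0.2742 0.1709] 18.41 zmed 0.0282
scene oil 192 rect [ 0.5037 -0.462 ] [0.031  0.0295] 0.05 zmed 0.189
```

The scene view shows the tank with the black cap on its top at about (385,178) in the montage. The decoy caps are small: one beside the tray at (317,224), one near the robot at (160,688). In the top view the tray is at (303,636), its long axis turned about 18.5°, and the oil bottle is right of it. The robot parks lower right. I'm moving over the cap for a close wrist view.

Call:
arm_command --rows '[{"travel": [0, 0, -5], "roll": 0, "fingers": 100}, {"travel": [0, 0, -10], "roll": 0, "fingers": 100}, {"travel": [-4, 5, -10], "roll": 0, "fingers": 100}, {"travel": [-7.9, 10, -10], "roll": 0, "fingers": 100}, {"travel": [-11, 13.9, -10], "roll": 0, "fingers": 100}, {"travel": [-14.1, 17.8, -10], "roll": 0, "fingers": 100}, {"travel": [-17.2, 21.7, -10], "roll": 0, "fingers": 100}, {"travel": [-20.3, 25.6, -10], "roll": 0, "fingers": 100}, {"travel": [-23.4, 29.5, -10], "roll": 0, "fingers": 100}, {"travel": [-26.5, 33.4, -10], "roll": 0, "fingers": 100}]'

```text
time_s: 1.85
tcp_pos: [0.3167, -0.2406, 0.3021]
ee_rot: [[-0.971, -0.241, 0.001], [-0.241, 0.971, -0.0], [-0.001, -0.001, -1.0]]
wrist_force: [1.2, 0.1, 0.1]
gripper_width: 0.999
```

Call:
arm_command --rows '[{"travel": [-3.1, 4], "roll": 0, "fingers": 100}, {"travel": [-6.2, 8, 0], "roll": 0, "fingers": 100}, {"travel": [-9.3, 12, 0], "roll": 0, "fingers": 100}, {"travel": [-12.4, 16, 0], "roll": 0, "fingers": 100}, {"travel": [-15.5, 20, 0], "roll": 0, "fingers": 100}, {"travel": [-18.5, 24, 0], "roll": 0, "fingers": 100}, {"travel": [-21.8, 28.5, 0], "roll": 0, "fingers": 100}, {"travel": [-21.8, 28.5, 0], "roll": 0, "fingers": 100}]'

```text
validation failed for argument at $.ro...
```

Call:
arm_command --rows '[{"travel": [-3.0, 3.9, 0], "roll": 0, "fingers": 100}, {"travel": [-6.0, 7.8, 0], "roll": 0, "fingers": 100}, {"travel": [-9.0, 11.7, 0], "roll": 0, "fingers": 100}, {"travel": [-12, 15.6, 0], "roll": 0, "fingers": 100}, {"travel": [-15, 19.5, 0], "roll": 0, "fingers": 100}, {"travel": [-18, 23.4, 0], "roll": 0, "fingers": 100}, {"travel": [-21, 27.3, 0], "roll": 0, "fingers": 100}, {"travel": [-22.5, 29.3, 0], "roll": 0, "fingers": 100}, {"travel": [-22.5, 29.3, 0], "roll": 0, "fingers": 100}, {"travel": [-22.5, 29.3, 0], "roll": 0, "fingers": 100}]'

```text
time_s: 2.85
tcp_pos: [0.4639, 0.0965, 0.3014]
ee_rot: [[-0.97, -0.242, -0.001], [-0.242, 0.97, -0.0], [0.001, -0.0, -1.0]]
wrist_force: [-0.9, -0.9, -0.1]
gripper_width: 1.0
```

```bash
python3 - <<'E'
from h import *
s=sense(); img,d=capture('wrist'); save('w1',img); print(s['joints'].round(1),s['tcp_pos'].round(4),s['wrist_force'].round(2))
P=cloud('wrist',d,s); m=(d>0)&(P[...,2]>.195)&(np.hypot(P[...,0]-.47,P[...,1]-.11)<.05)
q=P[m]; t=q[q[:,2]>np.percentile(q[:,2],50)-.004]
print('top',len(t),np.median(t[:,2]),cv2.minEnclosingCircle(t[:,:2].astype(np.float32)),cv2.minAreaRect(t[:,:2].astype(np.float32)))
k=(d>0)&(P[...,2]>.14)&(P[...,2]<.157); print('tank',cv2.minAreaRect(P[k][:,:2].astype(np.float32)),np.median(P[k][:,2]))
E
```

```text
[  31.5    3.6   -9.5   -0.   -76.9 -107.4] [0.4639 0.0965 0.3014] [-0.87 -0.86 -0.12]
top 33694 0.4339708358478467 ((0.43963736295700073, 0.1042470932006836), 0.039328236132860184) ((0.43882080912590027, 0.10409338772296906), (0.011638651601970196, 0.07847443222999573), 12.580375671386719)
tank ((0.4657679796218872, 0.22214731574058533), (0.16030935943126678, 0.3839605152606964), 1.7987984418869019) 0.14959632418429508
```

View pics/w1.png

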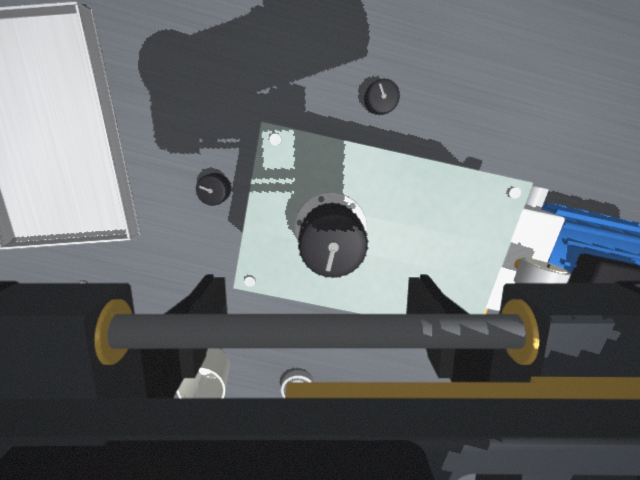

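The wrist view shows the cap centred at about (333,240) with its pointer at (333,255), and the jaws below it in the frame. My height filter caught the gripper's own parts, so I'm restricting it to the cap.

```bash
python3 - <<'E'
from h import *
s=sense(); img,d=capture('wrist'); print(s['tcp_pos'].round(4),s['ee_rot'].round(4).tolist())
P=cloud('wrist',d,s); m=(d>0)&(P[...,2]>.2)&(P[...,2]<.225)&(np.hypot(P[...,0]-.47,P[...,1]-.11)<.05)
q=P[m][:,:2].astype(np.float32); print(m.sum(),np.median(P[m][:,2]),cv2.minEnclosingCircle(q),cv2.minAreaRect(q))
k=(d>0)&(P[...,2]>.14)&(P[...,2]<.157)&(P[...,1]<.29)&(P[...,1]>.0); 
kk=P[k][:,:2]; print('tank miny',np.percentile(kk[:,1],.5),'x range',[np.percentile(kk[(abs(kk[:,1]-y)<.01),0],[1,99]) for y in(.06,.15,.2)])
E
```

```text
[0.4638 0.0959 0.3016] [[-0.9704, -0.2414, -0.0003], [-0.2414, 0.9704, -0.0002], [0.0003, -0.0002, -1.0]]
3735 0.2113008088998607 ((0.4692419171333313, 0.11013974994421005), 0.02877998724579811) ((0.46885672211647034, 0.11048020422458649), (0.05633498355746269, 0.05572455748915672), 12.377106666564941)
tank miny 0.0309593644192573 x range [array([0.39203787, 0.54847279]), array([0.38907003, 0.54618747]), array([0.38752803, 0.53670591])]
```

Call:
arm_command --rows '[{"travel": [-0.9, 1.3, 2], "roll": 0, "fingers": 100}, {"travel": [-0.9, 1.3, 4], "roll": 0, "fingers": 100}, {"travel": [-0.9, 1.3, 6], "roll": 0, "fingers": 100}, {"travel": [-0.9, 1.3, 8], "roll": 0, "fingers": 100}, {"travel": [-0.9, 1.3, 9.5], "roll": 0, "fingers": 100}, {"travel": [-0.9, 1.3, 11], "roll": 0, "fingers": 100}, {"travel": [-0.9, 1.3, 12], "roll": 0, "fingers": 100}, {"travel": [-0.9, 1.3, 12], "roll": 0, "fingers": 100}, {"travel": [-0.9, 1.3, 12], "roll": 0, "fingers": 100}]'

```text
time_s: 3.85
tcp_pos: [0.4701, 0.1107, 0.1823]
ee_rot: [[-0.971, -0.241, 0.001], [-0.241, 0.971, 0.0], [-0.001, -0.0, -1.0]]
wrist_force: [-0.7, -1.0, 0.6]
gripper_width: 1.004
```

Call:
arm_command --rows '[{"travel": [0, 0, 0], "roll": 0, "fingers": 55}, {"travel": [0, 0, 0], "roll": 0, "fingers": 55}, {"travel": [0, 0, 0], "roll": 0, "fingers": 55}, {"travel": [0, 0, 0], "roll": 0, "fingers": 55}, {"travel": [0, 0, 0], "roll": 0, "fingers": 55}, {"travel": [0, 0, 0], "roll": 0, "fingers": 55}]'

```text
time_s: 4.45
tcp_pos: [0.4698, 0.1112, 0.1818]
ee_rot: [[-0.97, -0.242, 0.0], [-0.242, 0.97, 0.0], [-0.0, 0.0, -1.0]]
wrist_force: [-0.1, 0.9, 0.8]
gripper_width: 0.621
```

Call:
arm_command --rows '[{"travel": [0, 0, 0], "roll": 0, "fingers": 0}, {"travel": [0, 0, 0], "roll": 0, "fingers": 0}, {"travel": [0, 0, 0], "roll": 0, "fingers": 0}, {"travel": [0, 0, 0], "roll": 0, "fingers": 0}]'

```text
time_s: 4.85
tcp_pos: [0.4698, 0.1112, 0.1818]
ee_rot: [[-0.97, -0.241, 0.0], [-0.241, 0.97, 0.0], [-0.0, 0.0, -1.0]]
wrist_force: [-1.9, 1.6, 1.5]
gripper_width: 0.623
```

Call:
arm_command --rows '[{"travel": [0, 0, 0.15], "roll": 0, "fingers": 0}, {"travel": [0, 0, 0.3], "roll": 0, "fingers": 0}, {"travel": [0, 0, 0.45], "roll": 0, "fingers": 0}, {"travel": [0, 0, 0.6], "roll": 0, "fingers": 0}, {"travel": [0, 0, 0.6], "roll": 0, "fingers": 0}, {"travel": [0, 0, 0.6], "roll": 0, "fingers": 0}]'

```text
time_s: 5.45
tcp_pos: [0.4699, 0.1112, 0.1778]
ee_rot: [[-0.97, -0.242, 0.001], [-0.242, 0.97, 0.0], [-0.002, -0.0, -1.0]]
wrist_force: [-5.4, 0.5, 10.9]
gripper_width: 0.619
```

Call:
arm_command --rows '[{"travel": [0, 0, 0.1], "roll": 0, "fingers": 0}, {"travel": [0, 0, 0.2], "roll": 0, "fingers": 0}, {"travel": [0, 0, 0.3], "roll": 0, "fingers": 0}, {"travel": [0, 0, 0.3], "roll": 0, "fingers": 0}, {"travel": [0, 0, 0.3], "roll": 0, "fingers": 0}]'

```text
time_s: 5.95
tcp_pos: [0.47, 0.1112, 0.1754]
ee_rot: [[-0.97, -0.242, 0.002], [-0.242, 0.97, 0.0], [-0.002, -0.0, -1.0]]
wrist_force: [-7.5, 1.9, 14.8]
gripper_width: 0.619
```

Call:
arm_command --rows '[{"travel": [0.1, 0, 0.1], "roll": 0, "fingers": 0}, {"travel": [0.1, 0, 0.1], "roll": 0, "fingers": 0}, {"travel": [0.1, 0, 0.1], "roll": -4, "fingers": 0}, {"travel": [0.1, 0, 0.1], "roll": -8, "fingers": 0}, {"travel": [0.1, 0, 0.1], "roll": -12, "fingers": 0}, {"travel": [0.1, 0, 0.1], "roll": -12, "fingers": 0}]'

```text
time_s: 6.55
tcp_pos: [0.4711, 0.1113, 0.1753]
ee_rot: [[-0.898, -0.44, 0.007], [-0.44, 0.898, 0.001], [-0.006, -0.002, -1.0]]
wrist_force: [-3.3, 1.8, 14.8]
gripper_width: 0.619
```

```bash
python3 - <<'E'
from h import *
s=sense(); img,d=capture('wrist'); save('w2',img[100:460,100:560]); print(s['wrist_force'].round(1),s['moment'].round(2),s['tcp_pos'].round(4),s['joints'].round(1))
E
```

```text
[-3.3  1.8 14.8] [0.18 0.96 0.05] [0.4711 0.1113 0.1753] [ 32.7   9.4 -21.4   0.2 -58.9 -96.7]
```

View pics/w2.png

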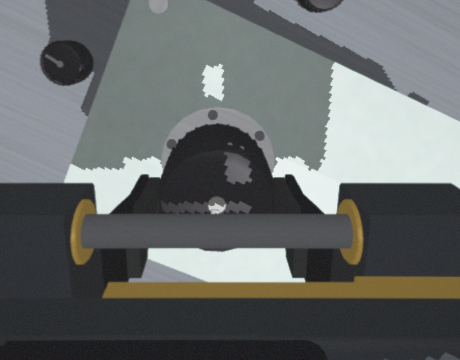

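The wrist view shows the cap gripped centrally, with its pointer hub at (216,205). The yaw followed and the twisting moment is low, so the cap is turning. I'm turning it further.

Call:
arm_command --rows '[{"travel": [0, 0, 0], "roll": -5, "fingers": 0}, {"travel": [0, 0, 0], "roll": -10, "fingers": 0}, {"travel": [0, 0, 0], "roll": -15, "fingers": 0}, {"travel": [0, 0, 0], "roll": -20, "fingers": 0}, {"travel": [0, 0, 0], "roll": -25, "fingers": 0}, {"travel": [0, 0, 0], "roll": -30, "fingers": 0}, {"travel": [0, 0, 0], "roll": -34, "fingers": 0}, {"travel": [0, 0, 0], "roll": -37, "fingers": 0}, {"travel": [0, 0, 0], "roll": -37, "fingers": 0}, {"travel": [0, 0, 0], "roll": -37, "fingers": 0}]'

```text
time_s: 7.6
tcp_pos: [0.4708, 0.1115, 0.1752]
ee_rot: [[-0.453, -0.891, 0.006], [-0.891, 0.453, 0.001], [-0.004, -0.005, -1.0]]
wrist_force: [-3.2, 2.3, 15.4]
gripper_width: 0.622
```

```bash
python3 - <<'E'
from h import *
s=sense(); print(s['wrist_force'].round(1),s['moment'].round(2),s['tcp_pos'].round(4),s['joints'].round(1),s['ee_rot'].round(3).tolist())
E
```

```text
[-3.2  2.3 15.4] [ 0.48  1.25 -0.06] [0.4708 0.1115 0.1752] [ 32.7   9.4 -21.4   0.1 -58.9 -59.7] [[-0.453, -0.891, 0.006], [-0.891, 0.453, 0.001], [-0.004, -0.005, -1.0]]
```

Turned 49° (0.857 rad) with little resistance. I'm lifting gently first.

Call:
arm_command --rows '[{"travel": [0, 0, -0.4], "roll": -37, "fingers": 0}, {"travel": [0, 0, -0.8], "roll": 0, "fingers": 0}, {"travel": [0, 0, -1.2], "roll": 0, "fingers": 0}, {"travel": [0, 0, -1.6], "roll": 0, "fingers": 0}]'

```text
time_s: 8.0
tcp_pos: [0.4686, 0.1107, 0.1876]
ee_rot: [[-0.454, -0.891, -0.0], [-0.891, 0.454, 0.0], [0.0, 0.0, -1.0]]
wrist_force: [1.1, 0.2, -3.4]
gripper_width: 0.62
```

I left a stray roll value in the first row. It was limited to 8.6° and undone at once, and the yaw is back at 63°. Continuing up.

Call:
arm_command --rows '[{"travel": [0, 0, -0.5], "roll": 0, "fingers": 0}, {"travel": [0, 0, -1.0], "roll": 0, "fingers": 0}, {"travel": [0, 0, -1.5], "roll": 0, "fingers": 0}, {"travel": [0, 0, -2], "roll": 0, "fingers": 0}, {"travel": [0, 0, -2], "roll": 0, "fingers": 0}]'

```text
time_s: 8.5
tcp_pos: [0.469, 0.1109, 0.2084]
ee_rot: [[-0.454, -0.891, 0.001], [-0.891, 0.454, 0.0], [-0.001, -0.001, -1.0]]
wrist_force: [0.5, 0.0, -1.1]
gripper_width: 0.621
```

```bash
python3 - <<'E'
from h import *
s=sense(); img,d=capture('wrist'); i2,d2=capture('scene'); 
save('w3',np.vstack([img[100:400,100:560],i2[150:350,330:600].repeat(2,0).repeat(2,1)[:300,:460]])); print(s['wrist_force'].round(1),s['moment'].round(2),s['tcp_pos'].round(4))
E
```

```text
[ 0.5  0.  -1.1] [0.1  0.01 0.01] [0.469  0.1109 0.2084]
```

View pics/w3.png

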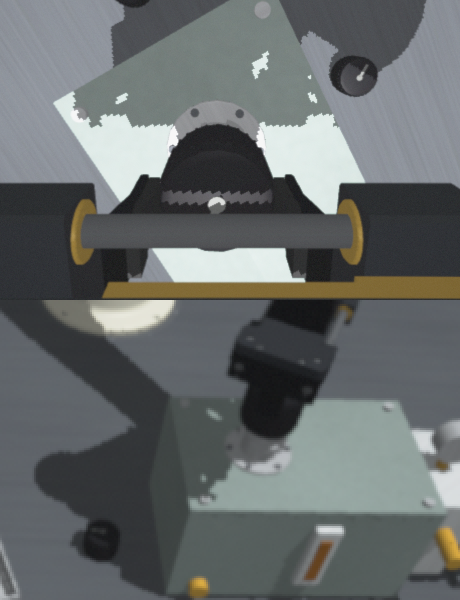

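The wrist crop shows the cap between the jaws at (216,205), and the scene crop shows a gap under the cap at the neck (262,447). The force equals the cap's weight, so it is off. I'm raising it over the knob and carrying it to the tray.

Call:
arm_command --rows '[{"travel": [0, 0, -2], "roll": 0, "fingers": 0}, {"travel": [0, 0, -4], "roll": 0, "fingers": 0}, {"travel": [2, -1.4, -4], "roll": 0, "fingers": 0}, {"travel": [5, -3.6, -4], "roll": 0, "fingers": 0}, {"travel": [9, -6.4, -4], "roll": 0, "fingers": 0}, {"travel": [13, -9.3, -4], "roll": 0, "fingers": 0}, {"travel": [17, -12.2, -4], "roll": 0, "fingers": 0}, {"travel": [21, -15.1, -4], "roll": 0, "fingers": 0}, {"travel": [25, -18, -4], "roll": 0, "fingers": 0}, {"travel": [27, -19.4, -4], "roll": 0, "fingers": 0}]'

```text
time_s: 9.6
tcp_pos: [0.5186, -0.2212, 0.2468]
ee_rot: [[-0.457, -0.889, -0.001], [-0.889, 0.457, -0.0], [0.001, 0.001, -1.0]]
wrist_force: [0.2, 0.7, -1.3]
gripper_width: 0.626
```

Call:
arm_command --rows '[{"travel": [1, -0.7, 3], "roll": 0, "fingers": 0}, {"travel": [1, -0.7, 7], "roll": 0, "fingers": 0}, {"travel": [1, -0.7, 11], "roll": 0, "fingers": 0}, {"travel": [1, -0.7, 14], "roll": 0, "fingers": 0}, {"travel": [1, -0.7, 16], "roll": 0, "fingers": 0}, {"travel": [1, -0.7, 17], "roll": 0, "fingers": 0}, {"travel": [1, -0.7, 17], "roll": 0, "fingers": 0}, {"travel": [1, -0.7, 17], "roll": 0, "fingers": 0}]'

```text
time_s: 10.4
tcp_pos: [0.5214, -0.2302, 0.0785]
ee_rot: [[-0.454, -0.891, 0.001], [-0.891, 0.454, -0.001], [-0.0, -0.002, -1.0]]
wrist_force: [-0.2, -0.5, -0.7]
gripper_width: 0.622
```

```bash
python3 - <<'E'
from h import *
s=sense(); i2,d2=capture('scene'); i1,d=capture('top')
save('s4',np.vstack([i1[210:450,200:520],i2[200:440,180:500]]).repeat(1,0)); print(s['wrist_force'].round(1),s['tcp_pos'].round(4),s['gripper_width'],s['ee_rot'].round(3).tolist())
E
```

```text
[-0.2 -0.5 -0.7] [ 0.5214 -0.2302  0.0785] 0.6219890595661105 [[-0.454, -0.891, 0.001], [-0.891, 0.454, -0.001], [-0.0, -0.002, -1.0]]
```

View pics/s4.png

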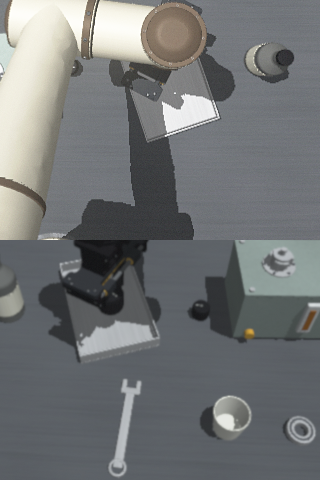

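The top crop shows the gripper over the upper part of the tray at about (150,85). In the scene crop the cap hangs above the tray at (110,300), and the strainer's knob stands in the open filler at (283,258). Lowering.

Call:
arm_command --rows '[{"travel": [0, 0, 1.5], "roll": 0, "fingers": 0}, {"travel": [0, 0, 3], "roll": 0, "fingers": 0}, {"travel": [0, 0, 4.3], "roll": 0, "fingers": 0}, {"travel": [0, 0, 5], "roll": 0, "fingers": 0}, {"travel": [0, 0, 5.4], "roll": 0, "fingers": 0}, {"travel": [0, 0, 5.6], "roll": 0, "fingers": 0}, {"travel": [0, 0, 5.7], "roll": 0, "fingers": 0}, {"travel": [0, 0, 5.7], "roll": 0, "fingers": 0}]'

```text
time_s: 11.3
tcp_pos: [0.5208, -0.23, 0.021]
ee_rot: [[-0.454, -0.891, 0.001], [-0.891, 0.454, -0.0], [-0.0, -0.001, -1.0]]
wrist_force: [0.2, -0.6, -1.2]
gripper_width: 0.625
```

Call:
arm_command --rows '[{"travel": [0, 0, 0.1], "roll": 0, "fingers": 0}, {"travel": [0, 0, 0.2], "roll": 0, "fingers": 0}, {"travel": [0, 0, 0.3], "roll": 0, "fingers": 0}, {"travel": [0, 0, 0.3], "roll": 0, "fingers": 0}]'

```text
time_s: 11.7
tcp_pos: [0.5208, -0.23, 0.0187]
ee_rot: [[-0.454, -0.891, 0.0], [-0.891, 0.454, -0.0], [0.0, -0.001, -1.0]]
wrist_force: [-1.2, 1.4, 4.2]
gripper_width: 0.62
```

Touchdown came at the expected height (4 N up). Releasing.

Call:
arm_command --rows '[{"travel": [0, 0, -0.1], "roll": 0, "fingers": 70}, {"travel": [0, 0, -0.1], "roll": 0, "fingers": 80}, {"travel": [0, 0, -0.1], "roll": 0, "fingers": 90}, {"travel": [0, 0, -0.1], "roll": 0, "fingers": 90}, {"travel": [0, 0, -0.1], "roll": 0, "fingers": 90}, {"travel": [0, 0, -0.1], "roll": 0, "fingers": 90}]'

```text
time_s: 12.3
tcp_pos: [0.5205, -0.23, 0.0186]
ee_rot: [[-0.455, -0.891, -0.0], [-0.891, 0.455, 0.0], [0.0, 0.0, -1.0]]
wrist_force: [0.1, -0.0, 0.4]
gripper_width: 0.892
```

Call:
arm_command --rows '[{"travel": [0, 0, -1], "roll": 0, "fingers": 90}, {"travel": [0, 0, -3], "roll": 0, "fingers": 90}, {"travel": [0, 0, -6], "roll": 0, "fingers": 90}, {"travel": [0, 0, -10], "roll": 0, "fingers": 90}, {"travel": [0, 0, -15], "roll": 0, "fingers": 90}, {"travel": [0, 0, -20], "roll": 0, "fingers": 90}, {"travel": [0, 0, -25], "roll": 0, "fingers": 70}, {"travel": [0, 0, -28], "roll": 0, "fingers": 60}, {"travel": [0, 0, -28], "roll": 0, "fingers": 50}]'

```text
time_s: 13.2
tcp_pos: [0.5226, -0.2309, 0.3057]
ee_rot: [[-0.454, -0.891, 0.012], [-0.891, 0.454, -0.004], [-0.002, -0.013, -1.0]]
wrist_force: [-0.7, -0.3, -0.2]
gripper_width: 0.711
```

```bash
python3 - <<'E'
from h import *
s=sense(); img,d=capture('wrist'); save('w5',img); print(s['wrist_force'].round(1),s['tcp_pos'].round(4),s['gripper_width'],s['ee_rot'].round(3).tolist(),s['joints'].round(1))
P=cloud('wrist',d,s); m=(d>0)&(P[...,2]>.035)&(P[...,2]<.06)&(np.hypot(P[...,0]-.52,P[...,1]+.23)<.06)
q=P[m]; print('cap',len(q),np.median(q[:,2]),cv2.minEnclosingCircle(q[:,:2].astype(np.float32)))
i2,d2=capture('scene'); print([(round(r['p'],2),r['position'].round(3)) for l in('strainer','cap') for r in search_frame('scene',l)])
P=cloud('scene',d2); m=(d2>0)&(P[...,2]>.172)&(P[...,2]<.187)&(np.hypot(P[...,0]-.47,P[...,1]-.11)<.035); k=(d2>0)&(P[...,2]>.187)&(P[...,2]<.205)&(np.hypot(P[...,0]-.47,P[...,1]-.11)<.035)
for n,mm in(('disc',m),('knob',k)):
    q=P[mm]; print(n,len(q),q.mean(0).round(4) if len(q) else '',cv2.minEnclosingCircle(q[:,:2].astype(np.float32)) if len(q) else '')
E
```

```text
[-0.7 -0.3 -0.2] [ 0.5226 -0.2309  0.3057] 0.7109330645074716 [[-0.454, -0.891, 0.012], [-0.891, 0.454, -0.004], [-0.002, -0.013, -1.0]] [ -7.5  13.3   2.6   0.1 -78.7 -19.5]
cap 1605 0.048148757462716074 ((0.5201222896575928, -0.23095470666885376), 0.028438758105039597)Traceback (most recent call last):
  File "<stdin>", line 5, in <module>
AttributeError: 'list' object has no attribute 'round'. Did you mean: 'count'?
```

View pics/w5.png

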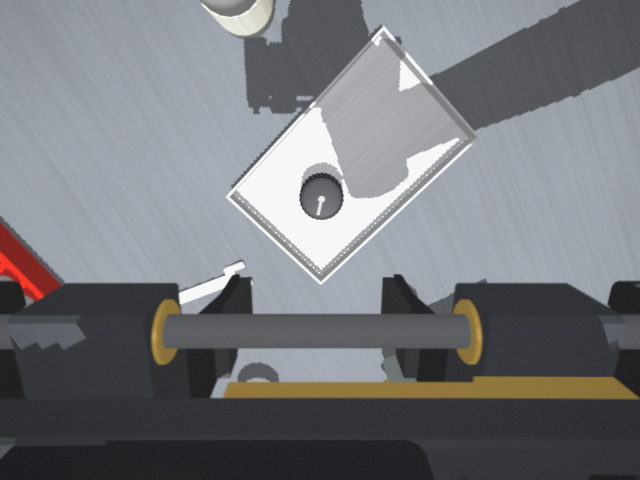

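The wrist view shows the cap standing upright in the tray at (321,196), pointer visible, well inside the walls. The depth check agrees: top at 48 mm, centre (0.520,-0.231). Back to the filler.

Call:
arm_command --rows '[{"travel": [-2, 1.4, 0], "roll": 0, "fingers": 50}, {"travel": [-5.5, 4, 0], "roll": 0, "fingers": 50}, {"travel": [-9, 6.5, 0], "roll": 0, "fingers": 50}, {"travel": [-13, 9.4, 0], "roll": 0, "fingers": 50}, {"travel": [-17, 12.2, 0], "roll": 0, "fingers": 50}, {"travel": [-21, 15.1, 0], "roll": 0, "fingers": 50}, {"travel": [-25, 18, 0], "roll": 0, "fingers": 50}, {"travel": [-27.5, 19.8, 0], "roll": 0, "fingers": 50}, {"travel": [-27.5, 19.8, 0], "roll": 0, "fingers": 50}, {"travel": [-27.5, 19.8, 0], "roll": 0, "fingers": 50}]'

```text
time_s: 14.35
tcp_pos: [0.4683, 0.1052, 0.2972]
ee_rot: [[-0.453, -0.892, -0.003], [-0.892, 0.453, -0.002], [0.003, 0.002, -1.0]]
wrist_force: [0.5, -1.0, -0.3]
gripper_width: 0.496
```

```bash
python3 - <<'E'
from h import *
s=sense(); img,d=capture('wrist'); save('w6',img[100:400,140:540]); print(s['wrist_force'].round(1),s['tcp_pos'].round(4),s['gripper_width'],s['ee_rot'].round(3).tolist())
P=cloud('wrist',d,s); r=np.hypot(P[...,0]-.47,P[...,1]-.11)
for n,a,b in(('disc',.174,.187),('knob',.188,.205)):
    q=P[(d>0)&(r<.035)&(P[...,2]>a)&(P[...,2]<b)]; print(n,len(q),q.mean(0).round(4),np.median(q[:,2]).round(4),cv2.minEnclosingCircle(q[:,:2].astype(np.float32)))
print([(round(x['p'],2),np.round(x['position'],4)) for l in('strainer','strainer_knob') for x in search_frame('wrist',l)])
E
```

```text
[ 0.5 -1.  -0.3] [0.4683 0.1052 0.2972] 0.49562572346782646 [[-0.453, -0.892, -0.003], [-0.892, 0.453, -0.002], [0.003, 0.002, -1.0]]
disc 1822 [0.4683 0.1087 0.1804] 0.1817 ((0.4687809646129608, 0.110401451587677), 0.02381076291203499)
knob 182 [0.4687 0.1097 0.1958] 0.196 ((0.4699365496635437, 0.11159538477659225), 0.0057889483869075775)
[(0.66, array([0.4703, 0.1091, 0.1806])), (0.95, array([0.4684, 0.1091, 0.1851]))]
```

View pics/w6.png

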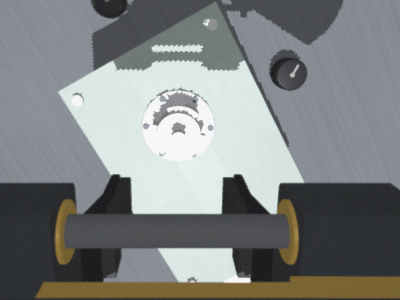

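The wrist crop shows the strainer's bright rim disc and knob in the filler at about (178,128). The depth data put the knob at (0.4697,0.111), top at 0.196. Descending until the tips are just above the disc.

Call:
arm_command --rows '[{"travel": [-0.6, 0.15, 2], "roll": 0, "fingers": 40}, {"travel": [-0.6, 0.15, 4], "roll": 0, "fingers": 40}, {"travel": [-0.6, 0.15, 6], "roll": 0, "fingers": 40}, {"travel": [-0.6, 0.15, 8], "roll": 0, "fingers": 40}, {"travel": [-0.6, 0.15, 9.2], "roll": 0, "fingers": 40}, {"travel": [-0.6, 0.15, 9.9], "roll": 0, "fingers": 40}, {"travel": [-0.6, 0.15, 10.2], "roll": 0, "fingers": 40}, {"travel": [-0.6, 0.15, 10.2], "roll": 0, "fingers": 40}, {"travel": [-0.6, 0.15, 10.2], "roll": 0, "fingers": 40}]'

```text
time_s: 15.4
tcp_pos: [0.4711, 0.1112, 0.1975]
ee_rot: [[-0.454, -0.891, 0.002], [-0.891, 0.454, 0.001], [-0.001, -0.001, -1.0]]
wrist_force: [-0.7, 0.6, -0.3]
gripper_width: 0.4
```

Call:
arm_command --rows '[{"travel": [0, 0.1, 0.25], "roll": 0, "fingers": 40}, {"travel": [0, 0.1, 0.25], "roll": 0, "fingers": 25}, {"travel": [0, 0.1, 0.25], "roll": 0, "fingers": 18}, {"travel": [0, 0.1, 0.25], "roll": 0, "fingers": 10}, {"travel": [0, 0.1, 0.25], "roll": 0, "fingers": 0}, {"travel": [0, 0.1, 0.25], "roll": 0, "fingers": 0}, {"travel": [0, 0.1, 0.25], "roll": 0, "fingers": 0}, {"travel": [0, 0.1, 0.25], "roll": 0, "fingers": 0}]'

```text
time_s: 16.2
tcp_pos: [0.4696, 0.1115, 0.1942]
ee_rot: [[-0.454, -0.891, -0.0], [-0.891, 0.454, -0.0], [0.0, -0.0, -1.0]]
wrist_force: [-0.4, 0.5, -0.2]
gripper_width: 0.007
```

The fingers shut to 0.6 mm, so the knob was missed. Looking.

```bash
python3 - <<'E'
from h import *
s=sense(); img,d=capture('wrist'); i2,d2=capture('scene')
save('w7',np.vstack([img[130:400,170:490].repeat(1,0),i2[190:300,410:540].repeat(2,0).repeat(2,1)[:,:260][:, :].astype(np.uint8) if 0 else cv2.resize(i2[180:300,400:560],(320,240))])); print(s['tcp_pos'].round(4),s['gripper_width'],s['wrist_force'].round(1))
for n,dd in(('wrist',d),('scene',d2)):
  P=cloud(n,dd,s); r=np.hypot(P[...,0]-.47,P[...,1]-.11)
  for a,b in((.174,.187),(.187,.2),(.2,.3)):
    q=P[(dd>0)&(r<.03)&(P[...,2]>a)&(P[...,2]<b)]; print(n,a,b,len(q),q.mean(0).round(4) if len(q) else '')
E
```

```text
[0.4696 0.1115 0.1942] 0.006680215601821283 [-0.4  0.5 -0.2]
wrist 0.174 0.187 2824 [0.4657 0.1031 0.1804]
wrist 0.187 0.2 206 [0.4675 0.1073 0.195 ]
wrist 0.2 0.3 2426 [0.4667 0.1056 0.2499]
scene 0.174 0.187 261 [0.4762 0.1092 0.1799]
scene 0.187 0.2 33 [0.4726 0.1105 0.1938]
scene 0.2 0.3 17 [0.4796 0.1082 0.2174]
```

View pics/w7.png

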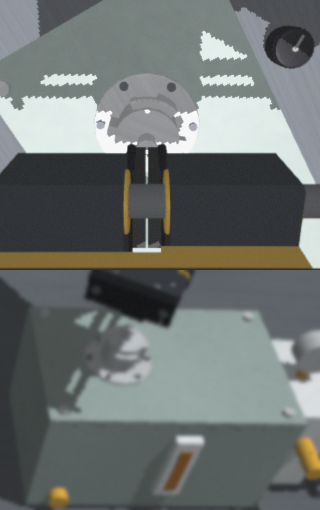

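```bash
python3 - <<'E'
from h import *
s=sense(); img,d=capture('wrist'); i2,d2=capture('scene')
R=s['ee_rot'];t=s['tcp_pos']
P=cloud('wrist',d,s); T=(P-t)@R
for row in range(240,320,6):
    print(row,[tuple((T[row,c]*1000).round(0).astype(int)) for c in(305,312,317,322,330)])
big=cv2.resize(i2[170:290,400:540],None,fx=5,fy=5,interpolation=cv2.INTER_CUBIC); save('s8',np.clip(big.astype(float)*1.5,0,255).astype(np.uint8))
E
```

```text
240 [(np.int64(18), np.int64(-6), np.int64(16)), (np.int64(19), np.int64(-2), np.int64(13)), (np.int64(20), np.int64(0), np.int64(12)), (np.int64(19), np.int64(3), np.int64(12)), (np.int64(18), np.int64(8), np.int64(17))]
246 [(np.int64(16), np.int64(-6), np.int64(12)), (np.int64(16), np.int64(-2), np.int64(12)), (np.int64(16), np.int64(0), np.int64(12)), (np.int64(16), np.int64(3), np.int64(12)), (np.int64(16), np.int64(8), np.int64(12))]
252 [(np.int64(12), np.int64(-6), np.int64(13)), (np.int64(13), np.int64(-2), np.int64(12)), (np.int64(13), np.int64(0), np.int64(12)), (np.int64(12), np.int64(3), np.int64(12)), (np.int64(12), np.int64(8), np.int64(12))]
258 [(np.int64(9), np.int64(-6), np.int64(12)), (np.int64(9), np.int64(-2), np.int64(12)), (np.int64(9), np.int64(0), np.int64(13)), (np.int64(8), np.int64(3), np.int64(14)), (np.int64(9), np.int64(8), np.int64(13))]
264 [(np.int64(6), np.int64(-6), np.int64(12)), (np.int64(6), np.int64(-2), np.int64(12)), (np.int64(6), np.int64(0), np.int64(10)), (np.int64(6), np.int64(3), np.int64(12)), (np.int64(6), np.int64(8), np.int64(12))]

[... 1326 characters left out ...]
np.int64(-45))]
306 [(np.int64(11), np.int64(-4), np.int64(-52)), (np.int64(11), np.int64(-2), np.int64(-51)), (np.int64(1), np.int64(0), np.int64(-31)), (np.int64(11), np.int64(2), np.int64(-51)), (np.int64(11), np.int64(5), np.int64(-52))]
312 [(np.int64(11), np.int64(-4), np.int64(-57)), (np.int64(11), np.int64(-2), np.int64(-57)), (np.int64(-1), np.int64(0), np.int64(-33)), (np.int64(10), np.int64(2), np.int64(-56)), (np.int64(12), np.int64(5), np.int64(-59))]
318 [(np.int64(34), np.int64(-3), np.int64(-106)), (np.int64(34), np.int64(-1), np.int64(-105)), (np.int64(34), np.int64(0), np.int64(-106)), (np.int64(34), np.int64(1), np.int64(-106)), (np.int64(34), np.int64(3), np.int64(-105))]
```

View pics/s8.png

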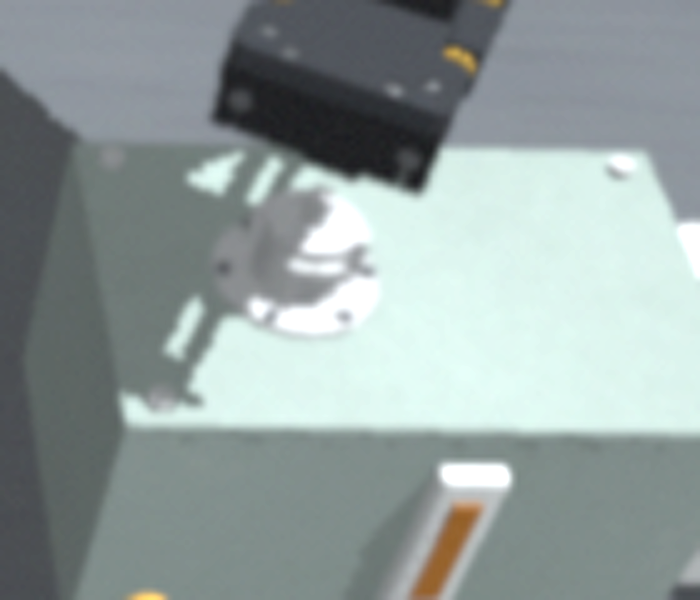

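Brightened scene view: the gripper block at (330,120) is above the filler, with the knob uncovered at (315,210). The wrist depth agrees, with the finger ends about 20 mm *behind* the TCP and the knob top clear below them. That contradicts the stated fingertip reach. I'm opening fully and descending 2.5 cm, which is collision-free whichever is right, then measuring.

Call:
arm_command --rows '[{"travel": [0, 0, 0], "roll": 0, "fingers": 100}, {"travel": [0, 0, 0], "roll": 0, "fingers": 100}, {"travel": [0, 0, 0], "roll": 0, "fingers": 100}, {"travel": [0, 0, 0], "roll": 0, "fingers": 100}, {"travel": [0, 0, 0], "roll": 0, "fingers": 100}, {"travel": [0, 0, 0], "roll": 0, "fingers": 100}, {"travel": [0, 0, 0], "roll": 0, "fingers": 100}]'

```text
time_s: 17.1
tcp_pos: [0.4696, 0.1115, 0.1941]
ee_rot: [[-0.454, -0.891, -0.0], [-0.891, 0.454, -0.0], [0.0, 0.0, -1.0]]
wrist_force: [0.5, -0.4, 0.3]
gripper_width: 0.559
```

```bash
cat > tips.py <<'E'
from h import *
s=sense(); img,d=capture('wrist')
R=s['ee_rot'];t=s['tcp_pos']; T=((cloud('wrist',d,s)-t)@R*1000)
print(t.round(4),s['gripper_width'],s['wrist_force'].round(1))
w=s['gripper_width']*43.5
ok=(d>0)&(abs(T[...,0])<14)&(T[...,2]>-60)&(T[...,2]<25)
for a,b in((-w-18,-w-.5),(w+.5,w+18)):
    m=ok&(T[...,1]>a)&(T[...,1]<b); q=T[m]; z=q[:,2]
    print('finger',len(q),np.histogram(z,np.arange(-60,26,5))[0], 'y',np.percentile(q[:,1],[2,50,98]).round(1) if len(q) else '')
E
python3 tips.py
```

```text
[0.4696 0.1115 0.1941] 0.5589585768461963 [ 0.5 -0.4  0.3]
finger 934 [158 171 160 107  99  91  85  60   3   0   0   0   0   0   0   0   0] y [-35.1 -29.3 -24.9]
finger 939 [157 166 159 117  96  90  83  69   2   0   0   0   0   0   0   0   0] y [24.9 29.4 35.2]
```

Call:
arm_command --rows '[{"travel": [0, 0, 0], "roll": 0, "fingers": 100}, {"travel": [0, 0, 0], "roll": 0, "fingers": 100}, {"travel": [0, 0, 0], "roll": 0, "fingers": 100}, {"travel": [0, 0, 0], "roll": 0, "fingers": 100}, {"travel": [0, 0, 0.5], "roll": 0, "fingers": 100}, {"travel": [0, 0, 1.1], "roll": 0, "fingers": 100}, {"travel": [0, 0, 1.7], "roll": 0, "fingers": 100}, {"travel": [0, 0, 2.3], "roll": 0, "fingers": 100}, {"travel": [0, 0, 2.7], "roll": 0, "fingers": 100}, {"travel": [0, 0, 2.7], "roll": 0, "fingers": 100}]'

```text
time_s: 18.15
tcp_pos: [0.4692, 0.1112, 0.1663]
ee_rot: [[-0.455, -0.891, -0.002], [-0.891, 0.455, -0.001], [0.001, 0.001, -1.0]]
wrist_force: [-0.1, -0.5, 0.4]
gripper_width: 1.0
```

Call:
arm_command --rows '[{"travel": [0, 0, 0], "roll": 0, "fingers": 65}, {"travel": [0, 0, 0], "roll": 0, "fingers": 65}, {"travel": [0, 0, 0], "roll": 0, "fingers": 65}, {"travel": [0, 0, 0], "roll": 0, "fingers": 65}, {"travel": [0, 0, 0], "roll": 0, "fingers": 65}, {"travel": [0, 0, 0], "roll": 0, "fingers": 65}]'

```text
time_s: 18.75
tcp_pos: [0.4697, 0.1115, 0.1672]
ee_rot: [[-0.454, -0.891, 0.0], [-0.891, 0.454, 0.0], [-0.0, -0.0, -1.0]]
wrist_force: [0.6, 0.2, 0.5]
gripper_width: 0.663
```

```bash
python3 tips.py; python3 - <<'E'
from h import *
d=capture('wrist')[1]; s=sense(); P=cloud('wrist',d,s); T=(P-s['tcp_pos'])@s['ee_rot']*1000
q=T[(d>0)&(abs(T[...,0])<25)&(abs(T[...,1])<20)&(T[...,2]>-45)]; h=np.histogram(q[:,2],np.arange(-45,30,3)); print(list(zip(h[1],h[0])))
k=q[(q[:,2]<-25)&(q[:,2]>-33)]; print('knob',len(k),k.mean(0).round(1) if len(k) else '')
E
```

```text
[0.4697 0.1115 0.1672] 0.6633966799338654 [0.6 0.2 0.5]
finger 1917 [162 162 155 113  98  91  81  73   1   0   0   0   0   0 225 756   0] y [-46.  -34.9 -29.5]
finger 1931 [159 170 156 117  97  96  80  70   2   0   0   0   0   0 225 759   0] y [29.5 34.9 46.1]
[(np.int64(-45), np.int64(0)), (np.int64(-42), np.int64(0)), (np.int64(-39), np.int64(0)), (np.int64(-36), np.int64(0)), (np.int64(-33), np.int64(7)), (np.int64(-30), np.int64(498)), (np.int64(-27), np.int64(57)), (np.int64(-24), np.int64(14)), (np.int64(-21), np.int64(50)), (np.int64(-18), np.int64(1193)), (np.int64(-15), np.int64(1939)), (np.int64(-12), np.int64(678)), (np.int64(-9), np.int64(373)), (np.int64(-6), np.int64(99)), (np.int64(-3), np.int64(80)), (np.int64(0), np.int64(64)), (np.int64(3), np.int64(60)), (np.int64(6), np.int64(55)), (np.int64(9), np.int64(33)), (np.int64(12), np.int64(963)), (np.int64(15), np.int64(13)), (np.int64(18), np.int64(0)), (np.int64(21), np.int64(0)), (np.int64(24), np.int64(0))]
knob 551 [  2.1  -0.  -28.5]
```

The knob is centred between the jaws, its top at z_t −29, the tips at −20 and the disc at −15. I'm going 1 mm lower and closing.

Call:
arm_command --rows '[{"travel": [0, 0, 0.1], "roll": 0, "fingers": 0}, {"travel": [0, 0, 0.1], "roll": 0, "fingers": 0}, {"travel": [0, 0, 0.1], "roll": 0, "fingers": 0}, {"travel": [0, 0, 0.1], "roll": 0, "fingers": 0}, {"travel": [0, 0, 0.1], "roll": 0, "fingers": 0}, {"travel": [0, 0, 0.1], "roll": 0, "fingers": 0}, {"travel": [0, 0, 0.1], "roll": 0, "fingers": 0}, {"travel": [0, 0, 0.1], "roll": 0, "fingers": 0}, {"travel": [0, 0, 0.1], "roll": 0, "fingers": 0}, {"travel": [0, 0, 0.1], "roll": 0, "fingers": 0}]'

```text
time_s: 19.85
tcp_pos: [0.4697, 0.1115, 0.1662]
ee_rot: [[-0.454, -0.891, 0.0], [-0.891, 0.454, 0.0], [-0.0, -0.0, -1.0]]
wrist_force: [0.1, 0.1, 0.0]
gripper_width: 0.12
```

Call:
arm_command --rows '[{"travel": [0, 0, 0], "roll": 0, "fingers": 0}, {"travel": [0, 0, 0], "roll": 0, "fingers": 0}, {"travel": [0, 0, 0], "roll": 0, "fingers": 0}, {"travel": [0, 0, 0], "roll": 0, "fingers": 0}]'

```text
time_s: 20.25
tcp_pos: [0.4696, 0.1115, 0.1661]
ee_rot: [[-0.454, -0.891, -0.0], [-0.891, 0.454, 0.0], [-0.0, 0.0, -1.0]]
wrist_force: [-0.2, -0.3, 0.8]
gripper_width: 0.12
```

Stopped on the knob. Drawing out.

Call:
arm_command --rows '[{"travel": [0, 0, -0.5], "roll": 0, "fingers": 0}, {"travel": [0, 0, -1.5], "roll": 0, "fingers": 0}, {"travel": [0, 0, -2.7], "roll": 0, "fingers": 0}, {"travel": [0, 0, -4], "roll": 0, "fingers": 0}, {"travel": [0, 0, -5.5], "roll": 0, "fingers": 0}, {"travel": [0, 0, -7], "roll": 0, "fingers": 0}, {"travel": [0, 0, -8.5], "roll": 0, "fingers": 0}, {"travel": [0, 0, -10], "roll": 0, "fingers": 0}, {"travel": [0, 0, -11], "roll": 0, "fingers": 0}, {"travel": [0, 0, -11], "roll": 0, "fingers": 0}]'

```text
time_s: 21.25
tcp_pos: [0.4705, 0.1118, 0.2783]
ee_rot: [[-0.454, -0.891, 0.004], [-0.891, 0.454, 0.002], [-0.003, -0.003, -1.0]]
wrist_force: [-0.1, -0.6, -1.2]
gripper_width: 0.123
```

```bash
python3 - <<'E'
from h import *
s=sense(); i2,d2=capture('scene'); save('s9',cv2.resize(i2[130:300,400:560],None,fx=3,fy=3)); R=s['ee_rot']
print(s['tcp_pos'].round(4),s['gripper_width'],s['wrist_force'].round(1),R.round(3).tolist())
P=cloud('scene',d2); r=np.hypot(P[...,0]-s['tcp_pos'][0],P[...,1]-s['tcp_pos'][1])
for a in np.arange(.17,.32,.01):
    q=P[(d2>0)&(r<.03)&(P[...,2]>a)&(P[...,2]<a+.01)]; print(a.round(2),len(q),q.mean(0).round(3) if len(q) else '')
print([(round(x['p'],2),np.round(x['position'],3)) for x in search_frame('scene','strainer')])
E
```

```text
[0.4705 0.1118 0.2783] 0.12272648053583912 [-0.1 -0.6 -1.2] [[-0.454, -0.891, 0.004], [-0.891, 0.454, 0.002], [-0.003, -0.003, -1.0]]
0.17 230 [0.474 0.111 0.176]
0.18 13 [0.464 0.112 0.18 ]
0.19 0 
0.2 0 
0.21 37 [0.482 0.109 0.217]
0.22 62 [0.482 0.108 0.225]
0.23 70 [0.481 0.107 0.235]
0.24 64 [0.481 0.108 0.245]
0.25 74 [0.481 0.108 0.255]
0.26 77 [0.481 0.107 0.265]
0.27 72 [0.481 0.109 0.275]
0.28 59 [0.481 0.107 0.284]
0.29 131 [0.478 0.109 0.294]
0.3 66 [0.483 0.106 0.305]
0.31 55 [0.484 0.106 0.314]
[(0.77, array([0.485, 0.106, 0.26 ]))]
```

View pics/s9.png

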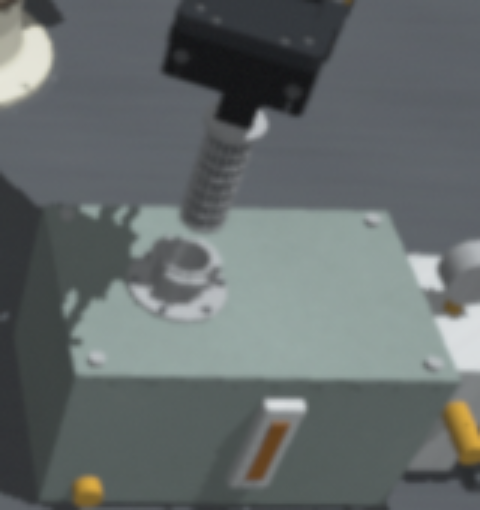

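The strainer hangs vertically, clear of the filler: mesh tube at (215,180), neck at (185,262). Carrying it to the tray's free half.

Call:
arm_command --rows '[{"travel": [1.5, -0.5, 0], "roll": 0, "fingers": 0}, {"travel": [4.5, -1.5, 0], "roll": 0, "fingers": 0}, {"travel": [8.5, -2.9, 0], "roll": 0, "fingers": 0}, {"travel": [12.5, -4.3, 0], "roll": 0, "fingers": 0}, {"travel": [17, -5.8, 0], "roll": 0, "fingers": 0}, {"travel": [21.5, -7.4, 0], "roll": 0, "fingers": 0}, {"travel": [26, -8.9, 0], "roll": 0, "fingers": 0}, {"travel": [30, -10.3, 0], "roll": 0, "fingers": 0}, {"travel": [33.5, -11.5, 0], "roll": 0, "fingers": 0}, {"travel": [35.5, -12.2, 0], "roll": 0, "fingers": 0}]'

```text
time_s: 22.35
tcp_pos: [0.4151, -0.2629, 0.2752]
ee_rot: [[-0.457, -0.889, -0.002], [-0.889, 0.457, 0.0], [0.001, 0.002, -1.0]]
wrist_force: [0.8, 0.3, -1.0]
gripper_width: 0.115
```

Call:
arm_command --rows '[{"travel": [0.5, -0.2, 2], "roll": 0, "fingers": 0}, {"travel": [0.5, -0.2, 5], "roll": 0, "fingers": 0}, {"travel": [0.5, -0.2, 8.5], "roll": 0, "fingers": 0}, {"travel": [0.5, -0.2, 12], "roll": 0, "fingers": 0}, {"travel": [0.5, -0.2, 15], "roll": 0, "fingers": 0}, {"travel": [0.5, -0.2, 17], "roll": 0, "fingers": 0}, {"travel": [0.5, -0.2, 18.3], "roll": 0, "fingers": 0}, {"travel": [0.5, -0.2, 18.8], "roll": 0, "fingers": 0}, {"travel": [0.5, -0.2, 18.8], "roll": 0, "fingers": 0}, {"travel": [0.5, -0.2, 18.8], "roll": 0, "fingers": 0}]'

```text
time_s: 23.35
tcp_pos: [0.4167, -0.2659, 0.0887]
ee_rot: [[-0.454, -0.891, 0.001], [-0.891, 0.454, -0.0], [0.0, -0.001, -1.0]]
wrist_force: [0.1, 0.4, -0.9]
gripper_width: 0.12
```

Call:
arm_command --rows '[{"travel": [0, 0, 0.7], "roll": 0, "fingers": 0}, {"travel": [0, 0, 1.3], "roll": 0, "fingers": 0}, {"travel": [0, 0, 1.7], "roll": 0, "fingers": 0}, {"travel": [0, 0, 1.9], "roll": 0, "fingers": 0}, {"travel": [0, 0, 2.0], "roll": 0, "fingers": 0}, {"travel": [0, 0, 2.0], "roll": 0, "fingers": 0}]'

```text
time_s: 23.95
tcp_pos: [0.4165, -0.2656, 0.0681]
ee_rot: [[-0.454, -0.891, -0.0], [-0.891, 0.454, 0.0], [0.0, 0.0, -1.0]]
wrist_force: [0.8, 0.3, -0.7]
gripper_width: 0.12
```

Call:
arm_command --rows '[{"travel": [0, 0, 0.1], "roll": 0, "fingers": 0}, {"travel": [0, 0, 0.2], "roll": 0, "fingers": 0}, {"travel": [0, 0, 0.25], "roll": 0, "fingers": 0}, {"travel": [0, 0, 0.25], "roll": 0, "fingers": 0}]'

```text
time_s: 24.35
tcp_pos: [0.4174, -0.2661, 0.0671]
ee_rot: [[-0.454, -0.891, 0.002], [-0.891, 0.454, -0.001], [0.0, -0.002, -1.0]]
wrist_force: [-0.6, 0.5, 6.1]
gripper_width: 0.118
```

Contact is at the expected height. I'm easing off, opening slowly, then rising.

Call:
arm_command --rows '[{"travel": [0, 0, -0.1], "roll": 0, "fingers": 0}, {"travel": [0, 0, -0.1], "roll": 0, "fingers": 15}, {"travel": [0, 0, -0.1], "roll": 0, "fingers": 25}, {"travel": [0, 0, -0.1], "roll": 0, "fingers": 40}, {"travel": [0, 0, -0.1], "roll": 0, "fingers": 55}, {"travel": [0, 0, -0.1], "roll": 0, "fingers": 55}, {"travel": [0, 0, -0.1], "roll": 0, "fingers": 55}, {"travel": [0, 0, -0.1], "roll": 0, "fingers": 55}]'

```text
time_s: 25.15
tcp_pos: [0.4164, -0.2655, 0.0666]
ee_rot: [[-0.455, -0.891, -0.0], [-0.891, 0.455, 0.0], [0.0, 0.0, -1.0]]
wrist_force: [-0.1, 0.6, -0.7]
gripper_width: 0.53
```

Call:
arm_command --rows '[{"travel": [0, 0, -1], "roll": 0, "fingers": 55}, {"travel": [0, 0, -3], "roll": 0, "fingers": 55}, {"travel": [0, 0, -6], "roll": 0, "fingers": 55}, {"travel": [0, 0, -10], "roll": 0, "fingers": 55}, {"travel": [0, 0, -14], "roll": 0, "fingers": 55}, {"travel": [0, 0, -18], "roll": 0, "fingers": 55}, {"travel": [0, 0, -21], "roll": 0, "fingers": 55}, {"travel": [0, 0, -22], "roll": 0, "fingers": 55}, {"travel": [0, 0, -22], "roll": 0, "fingers": 55}]'

```text
time_s: 26.05
tcp_pos: [0.417, -0.2657, 0.2884]
ee_rot: [[-0.455, -0.891, 0.004], [-0.891, 0.455, -0.001], [-0.001, -0.004, -1.0]]
wrist_force: [-0.5, 0.5, -0.4]
gripper_width: 0.551
```

```bash
python3 - <<'E'
from h import *
s=sense(); img,d=capture('wrist'); i2,d2=capture('scene'); save('f1',np.vstack([img[0:300],cv2.resize(i2[180:420,120:520],(640,384))[84:384]]))
print(s['tcp_pos'].round(4),s['gripper_width'],s['wrist_force'].round(1))
R=cv2.getRotationMatrix2D((0,0),18.5,1)[:,:2]
for n,dd in(('wrist',d),('scene',d2)):
  P=cloud(n,dd,s)
  for l,a,b,x,y in(('cap',.04,.06,.52,-.23),('knob',.088,.105,.417,-.266),('disc',.076,.087,.417,-.266)):
    q=P[(dd>0)&(np.hypot(P[...,0]-x,P[...,1]-y)<.05)&(P[...,2]>a)&(P[...,2]<b)]
    if len(q): c=q[:,:2].mean(0); print(n,l,len(q),c.round(3),'z',np.median(q[:,2]).round(3),'tray frame',(R@(c-[.474,-.246])).round(3))
for l in('cup','bearing','oil','wrench'): print(l,[(round(x['p'],2),np.round(x['position'],3)) for x in search_frame('scene',l)[:1]])
E
```

```text
[ 0.417  -0.2657  0.2884] 0.5505983093383175 [-0.5  0.5 -0.4]
wrist cap 1316 [ 0.516 -0.235] z 0.048 tray frame [ 0.044 -0.003]
wrist knob 107 [ 0.416 -0.267] z 0.097 tray frame [-0.062 -0.001]
wrist disc 814 [ 0.416 -0.267] z 0.083 tray frame [-0.062 -0.002]
scene cap 447 [ 0.525 -0.229] z 0.049 tray frame [ 0.054 -0.001]
scene knob 28 [ 0.419 -0.266] z 0.097 tray frame [-0.059 -0.001]
scene disc 133 [ 0.42  -0.265] z 0.084 tray frame [-0.057 -0.001]
cup [(0.86, array([0.744, 0.008, 0.03 ]))]
bearing [(0.71, array([0.756, 0.141, 0.015]))]
oil [(0.73, array([ 0.52 , -0.449,  0.109]))]
wrench [(0.93, array([ 0.761, -0.184,  0.008]))]
```

View pics/f1.png

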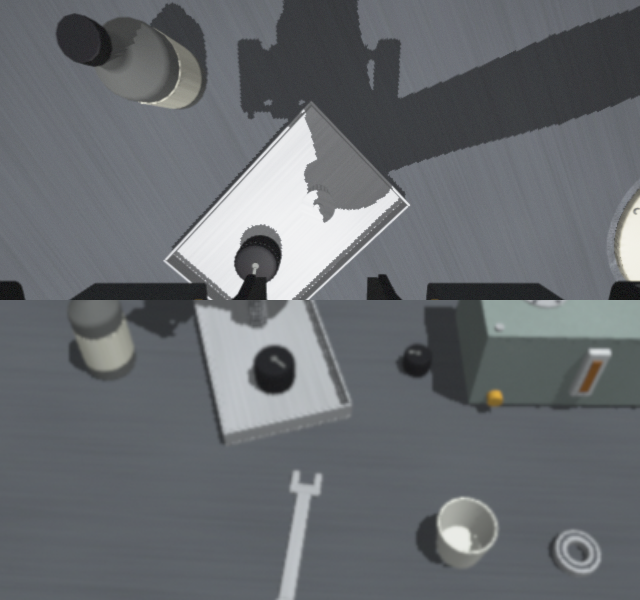

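The wrist crop shows the cap in the tray at (258,258). The scene crop shows the cap upright at (275,368), the strainer standing behind it at (257,312), and the bystanders in place. Handing in.

```bash
python3 -c "
from station import *
print(finish_job())"
```

```text
the job is handed in; nothing more can be done
None
```

The cap and the strainer are both standing upright in the tray, and I handed the job in at about 26 s. No verdict came back.

**What I did:** I gripped the filler cap and pressed it down about 6.5 mm (15 N). I turned it 49° anticlockwise, lifted it off and set it in the tray. Then I drew the strainer out by its knob and stood it in the other half of the tray.

**Last checks:**

| Part | Height of top | Position in tray frame (x, y) |
|---|---|---|
| Cap | 48–49 mm | about (0.05, 0.00) m |
| Strainer | 97 mm, so standing on the floor | about (−0.06, 0.00) m |

Both were let go gently after contact forces of 4–6 N. The gripper was about 0.2 m above them, open and touching nothing. The cup, bearing, oil bottle and spanner were found within a few millimetres of their starting positions.

**What went wrong or disagreed:**
- **First knob grasp missed:** the fingers closed on air because their visible ends are about 20 mm behind the TCP, not 11 mm ahead as stated. I measured this with the wrist camera, went lower and the second grasp held.
- **Stray roll during the lift:** I left a roll value in one row as the cap came up. It was limited to 8.6° and undone in the next row, with no visible effect.

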